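# Seat the proud reagent pack in the bench analyser

## Task

The low bench analyser reports that a reagent pack is not seated: press the free right-hand edge of its wide reagent lid so that the touch latch lets the lid spring ajar, push the lid right over to the left until it rests open by itself, and then press the one pack that stands proud down until it is fully home, level with the other packs. Leave the lid standing open for the next pack, do not pull any pack up out of its slot, keep the narrow cuvette lid shut, and do not shift the things standing on and around the analyser.

Things in the scene. Friction and masses are not known exactly. Their poses are not given: they have to be found in the camera images.
- analyser: low light grey bench analyser, fixed, 340 mm deep (x, away from the robot) by 500 mm wide (y, left); origin: centre of its underside. Flat deck 140 mm above the bench; rear housing 25 mm higher from x = 78 mm back carries loose things; low tilted operator panel left of y = 170 mm. Axes turn with it (yaw within 0.3 rad)
- bay (a point): centre of the reagent bay's mouth at deck height: a well 148 mm in x by 116 mm in y of the analyser, under the reagent lid. Four pack slots side by side, centres 36 mm apart in x (-54, -18, +18, +54 mm from here). Three hold packs and one is empty; which is which changes
- reagent_lid (a joint): opening angle of the wide grey lid, rad. 0 = shut, held by the touch latch. Press its free (right) edge down 5 to 6 mm (to its stop, -0.04 rad) with 3 to 8 N and withdraw: a spring pin swings it ajar to about 0.4 within 1 s. Pushing on needs 1 to 2 N at the edge (damped hinge). Let go below upright it sinks back to ajar; well past upright it sinks on to its stop at 1.85 and stays
- lid_press (a point): round press mark on the top face of the reagent lid, directly above the latch: 18 mm in from the free edge, 55 mm towards the robot from the lid's middle; moves with the lid. 158 mm above the bench when shut
- lid_edge (a point): middle of the lid's free right edge, at its underside; moves with the lid (148 mm above the bench shut, about 211 mm ajar). Lid: stiff plate 170 mm along the analyser's x, 165 mm hinge to edge, 10 mm thick, 8 mm above the deck. A striker hook hangs 28 mm below the underside, 48 to 62 mm towards the robot from here; elsewhere along the edge a finger can push
- lid_hinge (a point): middle of the reagent lid's hinge line, 148 mm above the bench, fixed to the analyser, 165 mm left of the shut lid's free edge
- pack_a (a joint): height of one reagent pack above its home position, m: starts 0.010 to 0.015 (proud), 0 = fully home on the slot's floor. It slides only straight up and down, held by friction: takes about 6 N to move and stays where it is left
- pack_a_top (a point): middle of that pack's flat top. All packs are alike: upright off-white plastic cartridges 31 mm in x, 112 mm in y, 62 mm high, with two flat dark stoppers on top. A pack that is home has its top 118 mm above the bench, 22 mm below the deck
- pack_b (a joint): the same for the second pack: home at the start
- pack_b_top (a point): middle of the second pack's top
- pack_c (a joint): the same for the third pack: home at the start
- pack_c_top (a point): middle of the third pack's top
- cuvette_lid (a joint): opening angle of the narrow cuvette lid (150 x 70 mm, 11 mm above the deck, 160 to 230 mm right of the analyser's centre), hinged at its rear and sprung shut: 0 = shut; to be left alone
- spare_pack: loose spare reagent pack lying on the left of the rear housing, 62 x 112 x 31 mm; origin under its centre
- sample_rack: loose rack with five capped sample tubes on the right of the rear housing, 30 x 120 mm, 89 mm high; origin under its centre
- tube_rack: loose red tube rack on the bench left of the analyser, 98 x 246 mm, 72 mm high; origin under its centre
- amber_bottle: loose amber bottle on the bench left of the analyser, 68 mm across, 150 mm high; origin under its centre
- wash_bottle: loose white bottle on the bench left of the analyser, 60 mm across, 170 mm high; origin under its centre
- tip_basket: loose open blue basket on the bench right of the analyser, 160 x 110 x 60 mm; origin under its centre
- buffer_vial: loose small white jar on the bench right of the analyser, 38 mm across, 75 mm high; origin under its centre
- mouse: loose computer mouse on the bench right of the robot, 66 mm across, 34 mm high; origin under its centre

How it is judged:
By the outcome, as a careful person would: the job done as asked, in the order asked, and still so for the second after the job is handed in, with the robot touching nothing.
It also fails if it takes over 53 s, if anything falls off the work surface, if the arm or the gripper's body presses on something with over 40 N, if the wrist force passes 120 N, or if a joint passes its speed limit or range.

## Robot

A 6-joint arm with a two-finger parallel gripper is mounted at the origin on the work surface. World frame = base frame: x ahead of the robot, y to its left, z up, the work surface at z = 0. Lengths are in m, angles in rad, forces in N, time in s.
With the tool pointing down it reaches from about 0.25 to 0.775 m from the base axis. Payload 4 kg.
Tool frame: the origin (TCP) lies at the centre of the arm's flange, where the gripper is bolted on; the fingertips stand ahead of it and the grasp point (between the pads) lies 180 mm ahead of it (robot.tcp_to_tips is the z of the fingertips in the tool frame, in m); z points along the fingers, y is the direction in which the jaws open and shut (so a half turn about z gives the same grasp; the last joint's range is limited). The gripper opens to 94 mm and grips with 3 to 60 N. Pads are 16 mm wide; open, the fingers measure 119 mm over their backs; the gripper's body (75 mm by 177 mm) begins 78 mm behind the grasp point.
Start: joints at [-1.426, 0.087, 1.371, -0, 1.684, -0.103], TCP at [0.135, -0.533, 0.405] pointing down, gripper open.
Joint ranges: [-3.1, 3.1], [-0.76, 2.03], [0.27, 2.55], [-1.08, 4.22], [0.17, 2.65], [-2.57, 2.57]. Speed limits (rad/s): [2.79, 2.79, 3.14, 3.14, 3.14, 3.14].

## Interface

Orientations are given as [roll, pitch, yaw] about the fixed x, y, z axes, in that order (R = Rz(yaw) Ry(pitch) Rx(roll)).
In Python, from bench import robot gives the robot as it stands.
- The arm moves only by the tool move_arm, never from a script. Its argument "increments" is a list that holds one entry, the list of rows, each a list of 7 numbers: the opening, from 0 (shut) to 1 (fully open), then the shift along the tool's x, y, z as a fraction of full scale, then the turn, a rotation vector about the tool's x, y, z as a fraction of full scale. In form: [[[jaw, dx, dy, dz, rx, ry, rz], ...]]. A call has 1 to 8 rows; each row is the pose to reach, as a shift and turn from the pose commanded when the call began, along the tool's axes at that moment; what a row does not reach only later rows make up. Full scale, the value 1, is 0.1 m for a shift and pi/2 rad for a turn. A row lasts 1/12 s, in which the tool goes at most 41.7 mm and 7.16 degrees, less where a joint would pass 70% of its speed; a pose out of reach is approached as far as the arm can. A call with a number of a shift or a turn outside -1 to 1 is refused whole. A call with a gripper value outside its range is refused whole. The fingers move at their own pace and stop on an object; the grip force is fixed at half the most. Time passes only in rows, so rows that repeat a pose let the fingers close. It gives the time, the measured TCP pose, the force and the opening at its end, in the units of the state.
- robot.get_obs(): the state, without advancing time (a new reading comes with each control period).
- robot.snapshot(name): name is "side" or "top" or "wrist"; returns (picture, depth): 400x640x3 uint8, red, green, blue; 400x640 float32, m along the optical axis (not along the pixel's ray), 0 where there is no reading.
- robot.camera_params(name): a dict with "mtx" (3x3 intrinsics, pixels), "R" (3x3) and "t" (3): a world point X has camera coordinates R X + t. Camera axes: x right, y down, z forward; pixel columns grow to the right and rows downward; lengths in m; the calibration is good to about 2 mm. A picture is of the moment at which its call begins: read the wrist's pose just before it. camera_params takes no time and is no camera call; for the wrist camera it gives the pose at the moment of the call.
- robot.close_job(): hands the job in, once; it reports no verdict.
The state is a dict: "time": time; "joint_positions": joint angles; "qvel": joint speeds; "joint_torque": joint torques, N m; "tool_pos": TCP position; "ee_rot": TCP orientation; "wrist_force": force on the tool from outside, world axes, zero at the start; "wrist_torque": the same for the moment, N m; "width": finger opening in m.
Only numpy, scipy, OpenCV 4.12 (cv2) and the standard library are available. Lean on these libraries where they do the work, as an engineer would, in place of code of your own. Each camera call takes 0.05 s, during which the arm holds its last target.

## Working session

There is one attempt and no reset: what is moved stays moved. The work goes in short steps, Python scripts to look and compute and a tool call to move; the robot and the scene stay as the last step left them, time stands still between calls to the robot, and variables do not carry over. Pictures are saved under pics/ and viewed, and the job is handed in when it is done.

Besides the shell and the picture viewer there is one more tool, called after "Call:" as name(argument=value, ...) on one line, values as JSON. move_arm: Moves the arm, as the interface text tells. Its arguments: {"type":"object","properties":{"increments":{"type":"array","items":{"type":"array","items":{"type":"array","items":{"type":"number","minimum":-1,"maximum":1}}}}},"required":["increments"]}

```bash
ls; mkdir -p pics
python3 - <<'E'
from bench import robot
import cv2,numpy as np
o=robot.get_obs();print({k:np.round(v,3) for k,v in o.items()})
for n in("top","side","wrist"):
    p=robot.camera_params(n);print(n,np.round(p['mtx'],1).tolist(),np.round(p['R'],3).tolist(),np.round(p['t'],3))
    im,d=robot.snapshot(n);cv2.imwrite(f'pics/{n}0.png',im[:,:,::-1]);np.savez(f'{n}0.npz',im=im,d=d,**p)
print(robot.tcp_to_tips)
E
```

```text
pics
{'time': np.float64(0.0), 'joint_positions': array([-1.426,  0.088,  1.372, -0.   ,  1.684, -0.103]), 'qvel': array([-0.001, -0.   , -0.001,  0.001,  0.001,  0.   ]), 'joint_torque': array([-0.0000e+00, -3.4018e+01, -3.0243e+01,  7.2000e-02,  3.3000e-02,
       -0.0000e+00]), 'tool_pos': array([ 0.135, -0.533,  0.404]), 'ee_rot': array([-3.139, -0.   ,  0.248]), 'wrist_force': array([-0.557, -0.647,  0.002]), 'wrist_torque': array([ 0.042, -0.001, -0.001]), 'width': np.float64(0.094)}
top [[494.9, 0.0, 319.0], [0.0, 494.9, 197.5], [0.0, 0.0, 1.0]] [[0.016, -1.0, 0.022], [-0.997, -0.018, -0.078], [0.079, -0.02, -0.997]] [-0.046  0.578  1.49 ]
side [[417.3, 0.0, 318.7], [0.0, 417.3, 196.0], [0.0, 0.0, 1.0]] [[0.958, -0.287, -0.02], [-0.184, -0.559, -0.809], [0.221, 0.778, -0.588]] [-0.556  0.199  1.463]
wrist [[331.2, 0.0, 323.6], [0.0, 331.2, 197.9], [0.0, 0.0, 1.0]] [[0.245, -0.97, -0.001], [-0.942, -0.238, 0.239], [-0.232, -0.057, -0.971]] [-0.551 -0.025  0.39 ]
0.1992
```

View pics/top0.png

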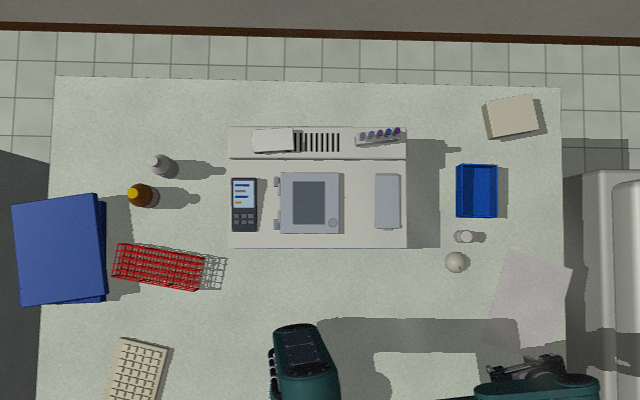

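View pics/side0.png

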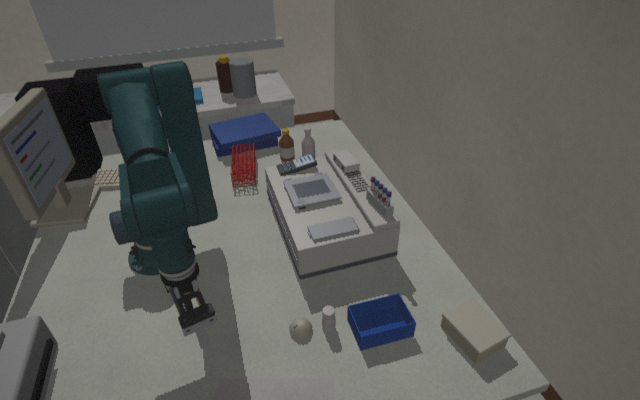

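View pics/wrist0.png

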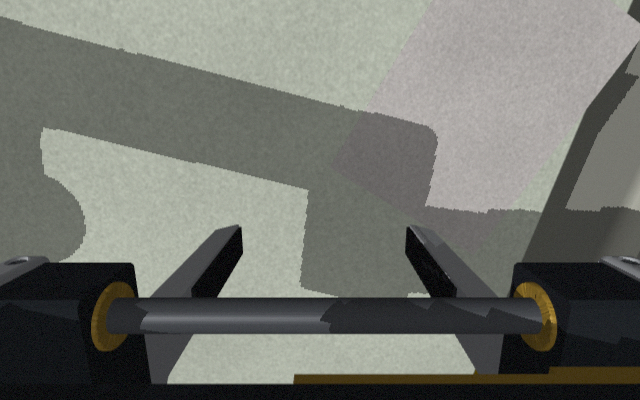

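The top view shows the reagent lid at px (280–343, 173–234), its press mark at about (333,223), the cuvette lid at (375–400, 174–228), and the rear things at rows 127–158. I'll measure the lid corners and mark next.

```bash
cat > h.py <<'E'
import numpy as np,cv2
def load(n):
    return np.load(n)
def ray(p,u,v,z):
    R,t,K=p['R'],p['t'],p['mtx']
    c=-R.T@t; d=R.T@np.linalg.inv(K)@np.array([u,v,1.]); s=(z-c[2])/d[2]; return c+s*d
def cloud(p,d):
    v,u=np.mgrid[0:400,0:640]; K=p['mtx']
    X=np.stack([(u-K[0,2])*d/K[0,0],(v-K[1,2])*d/K[1,1],d],-1)
    return (X-p['t'])@p['R']
def proj(p,X):
    c=p['R']@np.asarray(X)+p['t']; q=p['mtx']@c; return q[:2]/q[2]
E
python3 - <<'E'
from h import *
p=load('top0.npz');im=p['im'];P=cloud(p,p['d'])
crop=im[110:260,215:420,::-1];cv2.imwrite('pics/topcrop.png',cv2.resize(crop,None,fx=3.9,fy=3.9,interpolation=cv2.INTER_CUBIC))
z=P[...,2]
for (u,v) in [(310,182),(333,223),(388,200),(355,200),(300,240),(245,150),(255,140),(380,137)]: print(u,v,np.round(P[v,u],3))
# lid mask by height
roi=np.zeros(z.shape,bool);roi[160:240,265:360]=1
m=((z>.150)&(z<.172)&roi).astype(np.uint8)
n,l,s,c=cv2.connectedComponentsWithStats(m);print(s)
k=1+np.argmax(s[1:,4]);ys,xs=np.where(l==k)
r=cv2.minAreaRect(np.c_[xs,ys].astype(np.float32));b=cv2.boxPoints(r);print(r,b)
B=np.array([ray(p,*q,.158) for q in b]);print(np.round(B,4));print(np.linalg.norm(np.roll(B,-1,0)-B,axis=1))
g=P[(z>.136)&(z<.144)];
roi=np.zeros(z.shape,bool);roi[110:260,215:420]=1
m=((z>.130)&(z<.19)&roi);ys,xs=np.where(m);r=cv2.minAreaRect(np.c_[xs,ys].astype(np.float32));print(r)
E
```

```text
310 182 [ 0.611 -0.007  0.158]
333 223 [ 0.498 -0.073  0.163]
388 200 [ 0.565 -0.227  0.148]
355 200 [ 0.565 -0.136  0.136]
300 240 [0.449 0.018 0.14 ]
245 150 [0.697 0.175 0.163]
255 140 [0.719 0.144 0.198]
380 137 [ 0.733 -0.196  0.202]
[[     0      0    640    400 252284]
 [   333    164      1      1      1]
 [   273    173     66     61   3714]
 [   268    217      1      1      1]]
((305.5, 203.0), (60.0, 65.0), 90.0) [[273. 173.]
 [338. 173.]
 [338. 233.]
 [273. 233.]]
[[ 0.6344  0.0963  0.158 ]
 [ 0.6379 -0.0851  0.158 ]
 [ 0.4705 -0.0873  0.158 ]
 [ 0.4676  0.0924  0.158 ]]
[0.18142911 0.16734683 0.17971347 0.16687061]
((316.5, 186.5), (121.0, 177.0), 90.0)
```

View pics/topcrop.png

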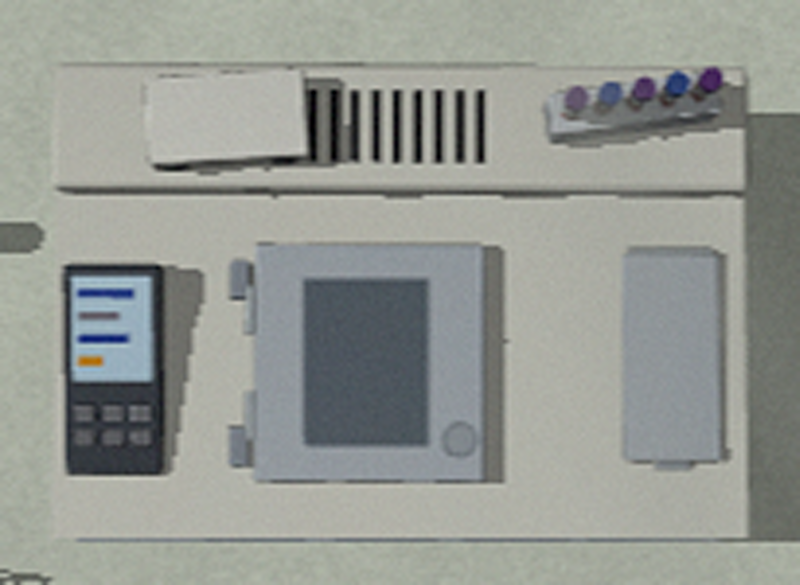

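Run:
```python
from h import *
p=load('top0.npz')
f=3.9
def c(u,v,z): return ray(p,215+(u+.5)/f-.5,110+(v+.5)/f-.5,z)
for n,u,v,z in [('TL',256,243,.158),('TR',484,243,.158),('BR',485,481,.158),('BL',256,482,.158),('mark',459,440,.158),('hinge1',250,262,.148),('hfl',56,540,.14),('hfr',747,540,.14),('rearL',58,188,.165),('rearR',745,192,.165)]:
    print(n,np.round(c(u,v,z),4))
```

```text
TL [0.6378 0.0761 0.158 ]
TR [ 0.6409 -0.0871  0.158 ]
BR [ 0.4707 -0.0901  0.158 ]
BL [0.4673 0.0723 0.158 ]
mark [ 0.4995 -0.0712  0.158 ]
hinge1 [0.6252 0.0807 0.148 ]
hfl [0.4238 0.215  0.14  ]
hfr [ 0.4316 -0.2805  0.14  ]
rearL [0.6736 0.2172 0.165 ]
rearR [ 0.6804 -0.2736  0.165 ]
```

The lid sits at yaw ≈ 0.017, with its edge middle at (0.556, −0.089), hinge at y ≈ 0.077 and mark at (0.500, −0.071). The sides measure 0.163 × 0.170, which agrees with the sizes given. I'll move over the mark with the jaws along x and shut.

Call:
move_arm(increments=[[[0,1,-1,0,0,0,-0.4265],[0,1,-1,0,0,0,-0.4265],[0,1,-1,0,0,0,-0.4265],[0,1,-1,0,0,0,-0.4265],[0,1,-1,0,0,0,-0.4265],[0,1,-1,0,0,0,-0.4265]]])

```text
time: 0.65
tool_pos: [0.208, -0.4104, 0.4047]
ee_rot: [3.141, 0.0, 0.925]
wrist_force: [-1.3, -0.1, -0.5]
width: 0.0573
```

Call:
move_arm(increments=[[[0,1,0,0,0,0,-0.4265],[0,1,0,0,0,0,-0.4265],[0,1,0,0,0,0,-0.4265],[0,1,0,0,0,0,-0.4265],[0,1,0,0,0,0,-0.4265],[0,1,0,0,0,0,-0.4265]]])

```text
time: 1.15
tool_pos: [0.2684, -0.3317, 0.4044]
ee_rot: [-3.141, -0.0, 1.594]
wrist_force: [0.1, -0.7, -0.4]
width: 0.0172
```

Call:
move_arm(increments=[[[0,0.9,0.8,0,0,0,0],[0,0.9,0.8,0,0,0,0],[0,0.9,0.8,0,0,0,0]]])

```text
time: 1.4
tool_pos: [0.347, -0.2399, 0.4044]
ee_rot: [3.141, -0.001, 1.585]
wrist_force: [-0.2, -1.0, 0.6]
width: 0.0007
```

Call:
move_arm(increments=[[[0,0.9,0.8,0,0,0,0],[0,0.9,0.8,0,0,0,0],[0,0.9,0.8,0,0,0,0]]])

```text
time: 1.65
tool_pos: [0.4259, -0.1475, 0.4045]
ee_rot: [3.141, -0.0, 1.588]
wrist_force: [0.4, -1.2, 0.9]
width: 0.0004
```

Call:
move_arm(increments=[[[0,0.8,0.75,0.25,0,0,0],[0,0.8,0.75,0.25,0,0,0],[0,0.8,0.75,0.25,0,0,0],[0,0.8,0.75,0.25,0,0,0]]])

```text
time: 1.98
tool_pos: [0.5006, -0.0647, 0.377]
ee_rot: [-3.138, -0.003, 1.594]
wrist_force: [-0.4, 0.4, 0.5]
width: 0.0006
```

Run:
```python
from bench import robot
import cv2,numpy as np
o=robot.get_obs();print(o['time'],o['tool_pos'],o['ee_rot'],o['width'],o['wrist_force'])
p=robot.camera_params('wrist')
im,d=robot.snapshot('wrist');cv2.imwrite('pics/w1.png',im[:,:,::-1]);np.savez('w1.npz',im=im,d=d,**p)
```

```text
1.9833 [ 0.50057781 -0.06472074  0.37698538] [-3.13847581e+00 -3.09147519e-03  1.59366816e+00] 0.0006137023473901336 [-0.4463114   0.36888324  0.48034339]
```

View pics/w1.png

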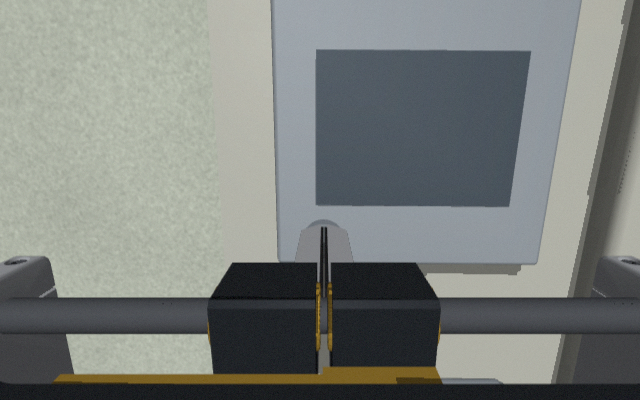

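The finger stands over the press mark, which shows at (322,222) in the wrist image. I'll descend gently now.

Call:
move_arm(increments=[[[0,-0.05,0,0.1,0,0,0],[0,-0.05,0,0.17,0,0,0],[0,-0.05,0,0.2,0,0,0],[0,-0.05,0,0.2,0,0,0]]])

```text
time: 2.37
tool_pos: [0.4979, -0.0745, 0.3585]
ee_rot: [-3.14, -0.0, 1.585]
wrist_force: [0.6, -0.4, 0.0]
width: 0.0002
```

Call:
move_arm(increments=[[[0,0,0,0.02,0,0,0],[0,0,0,0.04,0,0,0],[0,0,0,0.05,0,0,0],[0,0,0,0.05,0,0,0]]])

```text
time: 2.7
tool_pos: [0.4986, -0.0738, 0.3551]
ee_rot: [3.141, 0.001, 1.587]
wrist_force: [-0.8, -1.3, 2.8]
width: 0.0002
```

Call:
move_arm(increments=[[[0,0,0,0.02,0,0,0],[0,0,0,0.03,0,0,0],[0,0,0,0.03,0,0,0]]])

```text
time: 2.95
tool_pos: [0.4989, -0.0735, 0.3518]
ee_rot: [3.141, 0.001, 1.588]
wrist_force: [-0.5, -2.0, 2.0]
width: 0.0004
```

Call:
move_arm(increments=[[[0,0,0,0.01,0,0,0],[0,0,0,0.015,0,0,0],[0,0,0,0.015,0,0,0]]])

```text
time: 3.2
tool_pos: [0.4988, -0.0735, 0.3515]
ee_rot: [3.14, 0.001, 1.588]
wrist_force: [-2.1, -2.6, 6.3]
width: 0.0006
```

The stop is reached at 6.3 N, so I'll withdraw up and to the right.

Call:
move_arm(increments=[[[0,0,0,-0.4,0,0,0],[0,0,0,-0.8,0,0,0],[0,-0.5,0,-1,0,0,0],[0,-0.8,0.4,-1,0,0,0],[0,-0.8,0.7,-1,0,0,0],[0,-0.8,0.7,-1,0,0,0],[0,-0.8,0.7,-1,0,0,0],[0,-0.8,0.7,-1,0,0,0]]])

```text
time: 3.87
tool_pos: [0.5703, -0.1518, 0.4487]
ee_rot: [-3.139, -0.002, 1.588]
wrist_force: [-0.6, 0.0, 1.6]
width: 0.0006
```

```bash
cat > snap.py <<'E'
import sys
from bench import robot
import cv2,numpy as np
o=robot.get_obs();print(o['time'],np.round(o['tool_pos'],4),np.round(o['ee_rot'],3),np.round(o['width'],3),np.round(o['wrist_force'],1))
for a in sys.argv[2:]:
    p=robot.camera_params(a)
    im,d=robot.snapshot(a);cv2.imwrite(f'pics/{a}{sys.argv[1]}.png',im[:,:,::-1]);np.savez(f'{a}{sys.argv[1]}.npz',im=im,d=d,**p)
E
python3 snap.py 2 wrist side
python3 -c "
import cv2
a=cv2.imread('pics/side2.png')[140:290,240:420];a=cv2.resize(a,None,fx=2.4,fy=2.4)
b=cv2.imread('pics/wrist2.png');b=cv2.resize(b,None,fx=.55,fy=.55)
import numpy as np
h=a.shape[0];o=np.zeros((h,a.shape[1]+b.shape[1],3),np.uint8);o[:,:a.shape[1]]=a;o[:b.shape[0],a.shape[1]:]=b[:h];cv2.imwrite('pics/c2.png',o);print(o.shape)"
```

```text
3.8667 [ 0.5703 -0.1518  0.4487] [-3.139e+00 -2.000e-03  1.588e+00] 0.001 [-0.6  0.   1.6]
(360, 784, 3)
```

View pics/c2.png

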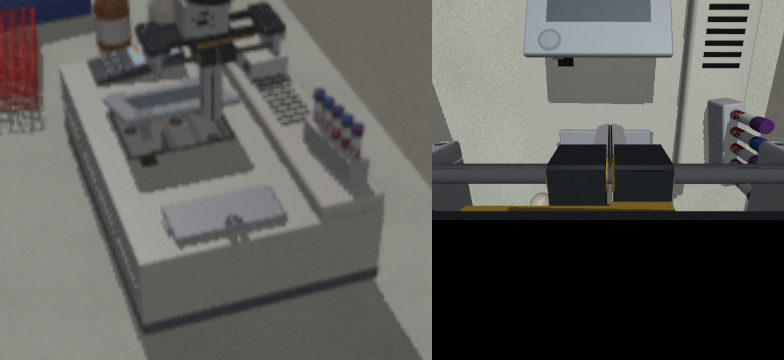

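The lid is ajar. I'll lower the finger to the right of its edge, at x ≈ 0.57 and clear of the hook.

Call:
move_arm(increments=[[[0,0,0,0.4,0,0,0],[0,0,0,0.72,0,0,0],[0,0.3,0,0.72,0,0,0],[0,0.5,0,0.72,0,0,0],[0,0.6,0,0.72,0,0,0]]])

```text
time: 4.38
tool_pos: [0.5676, -0.0896, 0.3789]
ee_rot: [3.141, -0.001, 1.59]
wrist_force: [0.8, 0.4, 0.1]
width: 0.0005
```

Call:
move_arm(increments=[[[0,0.1,0,-0.05,0,0,0],[0,0.2,0,-0.1,0,0,0],[0,0.3,0,-0.2,0,0,0],[0,0.4,0,-0.26,0,0,0],[0,0.5,0,-0.32,0,0,0]]])

```text
time: 4.8
tool_pos: [0.5659, -0.0529, 0.4222]
ee_rot: [3.131, 0.039, 1.572]
wrist_force: [-14.0, -43.6, 32.0]
width: 0.0007
```

Force is unexpectedly high at 44 N. I'll back off and look.

Call:
move_arm(increments=[[[0,-0.2,0,0,0,0,0],[0,-0.2,0,0,0,0,0]]])

```text
time: 4.97
tool_pos: [0.5679, -0.0656, 0.4159]
ee_rot: [3.132, 0.008, 1.583]
wrist_force: [1.9, -14.2, 8.3]
width: 0.0007
```

```bash
python3 snap.py 3 wrist side
python3 -c "
import cv2
a=cv2.imread('pics/side3.png')[140:290,240:420];a=cv2.resize(a,None,fx=2.4,fy=2.4)
b=cv2.imread('pics/wrist3.png');b=cv2.resize(b,None,fx=.55,fy=.55)
import numpy as np
h=a.shape[0];o=np.zeros((h,a.shape[1]+b.shape[1],3),np.uint8);o[:,:a.shape[1]]=a;o[:b.shape[0],a.shape[1]:]=b[:h];cv2.imwrite('pics/c3.png',o);print(o.shape)"
```

```text
4.9667 [ 0.5679 -0.0656  0.4159] [3.132 0.008 1.583] 0.001 [  1.9 -14.2   8.3]
(360, 784, 3)
```

View pics/c3.png

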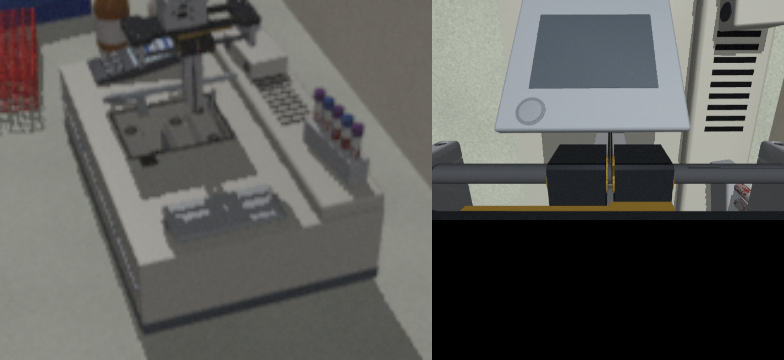

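The lid is still opening correctly, since the finger is under its edge (lower rim around (590,130) in the composite). The peak came from pushing a damped hinge too fast, so I'll go slower.

Call:
move_arm(increments=[[[0,0,0,0,0,0,0],[0,0.04,0,-0.02,0,0,0],[0,0.07,0,-0.04,0,0,0],[0,0.1,0,-0.06,0,0,0],[0,0.13,0,-0.09,0,0,0]]])

```text
time: 5.48
tool_pos: [0.5676, -0.0548, 0.4268]
ee_rot: [3.13, 0.02, 1.579]
wrist_force: [-2.9, -21.8, 16.6]
width: 0.0005
```

```bash
python3 snap.py 4 wrist
python3 - <<'E'
from h import *
p=load('wrist4.npz');P=cloud(p,p['d'])
for u,v in [(150,100),(300,100),(300,20),(300,200),(300,220),(250,230),(390,230),(300,235),(300,245)]: print(u,v,np.round(P[v,u],3),p['d'][v,u])
E
```

```text
5.4833 [ 0.5676 -0.0548  0.4268] [3.13  0.02  1.579] 0.001 [ -2.9 -21.8  16.6]
150 100 [0.471 0.017 0.209] 0.18778315
300 100 [0.556 0.017 0.211] 0.18682687
300 20 [0.554 0.068 0.168] 0.21509907
300 200 [ 0.557 -0.031  0.25 ] 0.16184622
300 220 [ 0.558 -0.039  0.255] 0.15851364
250 230 [ 0.534 -0.043  0.259] 0.15570693
390 230 [ 0.6   -0.043  0.259] 0.15644093
300 235 [ 0.558 -0.045  0.26 ] 0.15594138
300 245 [ 0.558 -0.05   0.26 ] 0.15723287
```

View pics/wrist4.png

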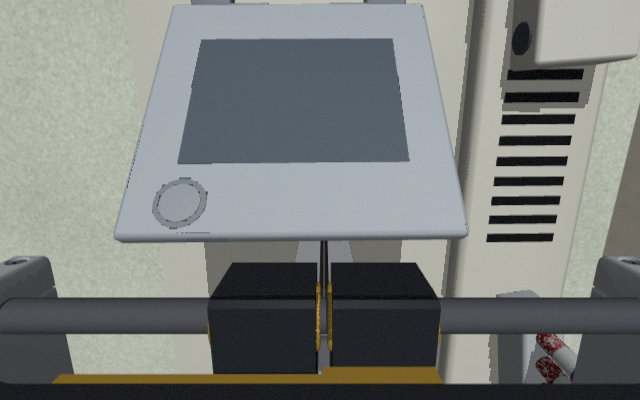

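The contact is right: edge at (y −0.05, z 0.255), and the tip is 27 mm below it. Because I raised too slowly, edge friction drags the finger up (+16 N), so the finger must rise along with the edge.

Call:
move_arm(increments=[[[0,0,0,-0.07,0,0,0],[0,0.02,0,-0.12,0,0,0],[0,0.06,0,-0.18,0,0,0],[0,0.11,0,-0.24,0,0,0],[0,0.17,0,-0.3,0,0,0],[0,0.23,0,-0.35,0,0,0]]])

```text
time: 6.03
tool_pos: [0.5676, -0.026, 0.4563]
ee_rot: [3.138, 0.001, 1.587]
wrist_force: [2.1, -3.3, 1.7]
width: 0.0006
```

Call:
move_arm(increments=[[[0,0.05,0,-0.04,0,0,0],[0,0.11,0,-0.09,0,0,0],[0,0.18,0,-0.14,0,0,0],[0,0.25,0,-0.18,0,0,0],[0,0.33,0,-0.22,0,0,0],[0,0.41,0,-0.25,0,0,0],[0,0.49,0,-0.27,0,0,0]]])

```text
time: 6.62
tool_pos: [0.567, 0.0239, 0.4813]
ee_rot: [-3.141, -0.0, 1.588]
wrist_force: [0.0, -1.0, 1.9]
width: 0.0006
```

Call:
move_arm(increments=[[[0,0.07,0,0,0,0,0],[0,0.14,0,0,0,0,0],[0,0.21,0,0,0,0,0],[0,0.28,0,0,0,0,0],[0,0.35,0,0,0,0,0],[0,0.42,0,0,0,0,0],[0,0.5,0,0,0,0,0],[0,0.57,0,0,0,0,0]]])

```text
time: 7.28
tool_pos: [0.5661, 0.0806, 0.4808]
ee_rot: [-3.141, 0.0, 1.588]
wrist_force: [0.1, -0.5, -1.1]
width: 0.0004
```

Call:
move_arm(increments=[[[0,0.05,0,0,0,0,0],[0,0.1,0,0,0,0,0],[0,0.14,0,0,0,0,0],[0,0.18,0,0,0,0,0],[0,0.22,0,0,0,0,0]]])

```text
time: 7.7
tool_pos: [0.5658, 0.1021, 0.4812]
ee_rot: [3.142, -0.0, 1.588]
wrist_force: [0.4, 0.5, -0.2]
width: 0.0002
```

```bash
python3 snap.py 5 wrist side top
python3 -c "
import cv2
a=cv2.imread('pics/side5.png')[100:290,220:420];a=cv2.resize(a,None,fx=2,fy=2)
b=cv2.imread('pics/wrist5.png');b=cv2.resize(b,None,fx=.6,fy=.6)
import numpy as np
h=a.shape[0];o=np.zeros((h,a.shape[1]+b.shape[1],3),np.uint8);o[:,:a.shape[1]]=a;o[:b.shape[0],a.shape[1]:]=b[:h];cv2.imwrite('pics/c5.png',o);print(o.shape)"
```

```text
7.7 [0.5658 0.1021 0.4812] [ 3.142 -0.     1.588] 0.0 [ 0.4  0.5 -0.2]
(380, 784, 3)
```

View pics/c5.png

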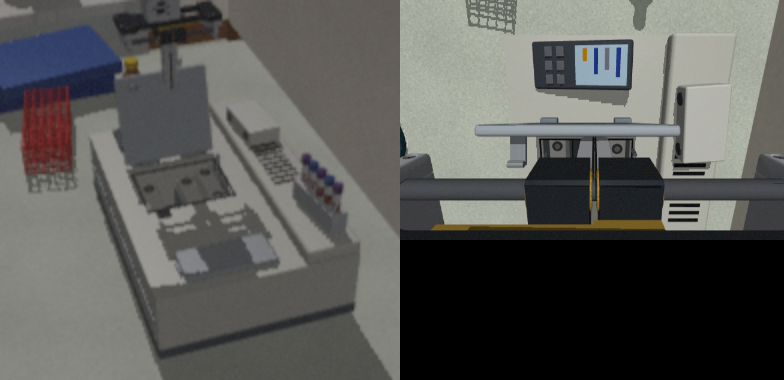

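The lid is past upright. I'll withdraw to the right and look at the bay.

Call:
move_arm(increments=[[[0,-0.3,0,0,0,0,0],[0,-0.6,0,0,0,0,0],[0,-1,0,0,0,0,0],[0,-1,0,0,0,0,0]]])

```text
time: 8.18
tool_pos: [0.5675, -0.0037, 0.4809]
ee_rot: [-3.141, 0.004, 1.58]
wrist_force: [0.8, 0.3, -0.5]
width: 0.0006
```

Call:
move_arm(increments=[[[0,-0.3,0,0,0,0,0],[0,-0.6,0,0,0,0,0],[0,-0.8,0,0,0,0,0],[0,-0.8,0,0,0,0,0],[0,-0.8,0,0,0,0,0]]])

```text
time: 8.6
tool_pos: [0.5688, -0.079, 0.481]
ee_rot: [-3.141, -0.001, 1.585]
wrist_force: [-0.1, 0.3, -0.0]
width: 0.0004
```

```bash
python3 snap.py 6 wrist side top
python3 -c "
import cv2
a=cv2.imread('pics/side6.png')[100:290,220:420];a=cv2.resize(a,None,fx=3,fy=3)
cv2.imwrite('pics/c6.png',a)"
```

```text
8.6 [ 0.5688 -0.079   0.481 ] [-3.141e+00 -1.000e-03  1.585e+00] 0.0 [-0.1  0.3 -0. ]
```

View pics/c6.png

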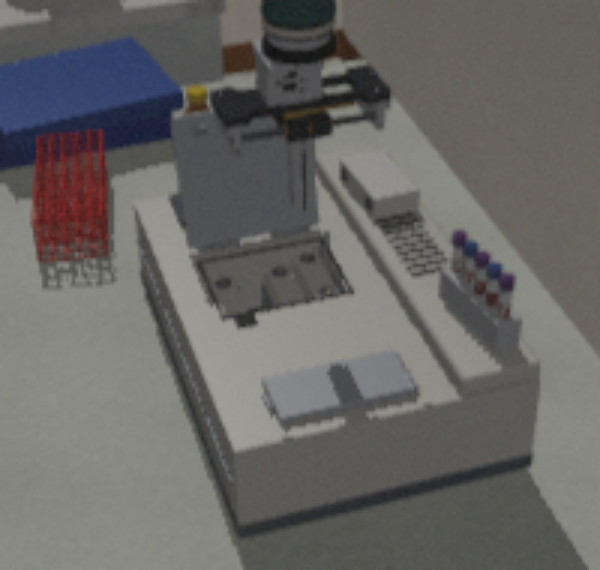

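View pics/wrist6.png

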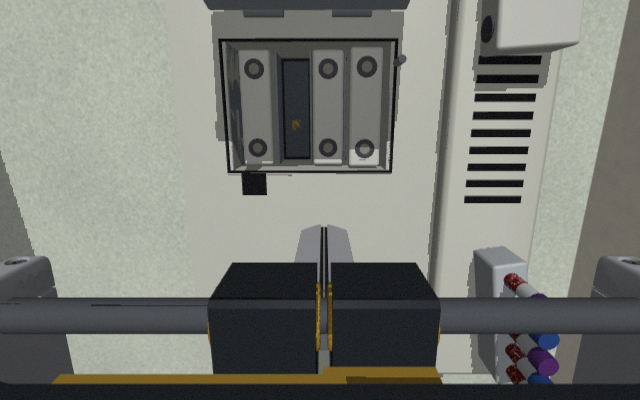

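The wrist view shows the bay at (222–397, 40–172), with packs in slots 1, 3 and 4 (columns 255, 328, 367) and slot 2 empty. Next are the heights from depth.

Run:
```python
from h import *
p=load('wrist6.npz');P=cloud(p,p['d'])
for n,us,vs in [('s1',(246,262),(80,140)),('s3',(320,337),(80,140)),('s4',(358,375),(80,140)),('slot2',(288,304),(80,140)),('deck',(230,300),(195,220)),('deckL',(180,210),(60,160))]:
    q=P[vs[0]:vs[1],us[0]:us[1]].reshape(-1,3);print(n,np.round(np.median(q,0),4),np.round(q[:,2].std(),4))
z=P[...,2]
for v in (75,110,150): print(v,[(u,round(P[v,u,0],3),round(z[v,u],3)) for u in range(232,396,6)])
for u in (255,328,367): print(u,[(v,round(P[v,u,1],3),round(z[v,u],3)) for v in range(40,176,5)])
# lid angle from lid underside in side/top
for s in('top6','side6'):
    p=load(s+'.npz');P=cloud(p,p['d']);m=(P[...,2]>.2)&(P[...,2]<.30)&(abs(P[...,0]-.5)<.04)&(P[...,1]>.03)&(P[...,1]<.2)
    q=P[m];print(s,m.sum(), np.polyfit(q[:,2],q[:,1],1) if m.sum()>20 else '', q[:,2].max() if m.sum() else '')
```

```text
s1 [ 0.497  -0.0057  0.1183] 0.0192
s3 [ 0.5715 -0.005   0.1183] 0.0152
s4 [ 0.608  -0.0048  0.1312] 0.0273
slot2 [ 0.5344 -0.0044  0.0582] 0.0225
deck [ 0.5093 -0.1006  0.1403] 0.0203
deckL [ 0.4462 -0.0072  0.1403] 0.0183
75 [(232, np.float64(0.479), np.float64(0.125)), (238, np.float64(0.478), np.float64(0.1)), (244, np.float64(0.489), np.float64(0.118)), (250, np.float64(0.495), np.float64(0.119)), (256, np.float64(0.501), np.float64(0.119)), (262, np.float64(0.506), np.float64(0.118)), (268, np.float64(0.512), np.float64(0.118)), (274, np.float64(0.514), np.float64(0.09)), (280, np.float64(0.517), np.float64(0.065)), (286, np.float64(0.523), np.float64(0.058)), (292, np.float64(0.53), np.float64(0.057)), (298, np.float64(0.537), np.float64(0.058)), (304, np.float64(0.544), np.float64(0.057)), (310, np.float64(0.552), np.float64(0.096)), (316, np.float64(0.559), np.float64(0.119)), (322, np.float64(0.565), np.float64(0.12)), (328, np.float64(0.571), np.float64(0.121)), (334, np.float64(0.577), np.float64(0.12)), (340, np.float64(0.583), np.float64(0.118)), (346, np.float64(0.591)
[... 6079 characters left out ...]
15, np.float64(-0.009), np.float64(0.13)), (120, np.float64(-0.014), np.float64(0.131)), (125, np.float64(-0.019), np.float64(0.132)), (130, np.float64(-0.024), np.float64(0.132)), (135, np.float64(-0.028), np.float64(0.132)), (140, np.float64(-0.033), np.float64(0.132)), (145, np.float64(-0.038), np.float64(0.134)), (150, np.float64(-0.011), np.float64(0.461)), (155, np.float64(-0.048), np.float64(0.133)), (160, np.float64(-0.053), np.float64(0.131)), (165, np.float64(-0.058), np.float64(0.129)), (170, np.float64(-0.061), np.float64(0.142)), (175, np.float64(-0.067), np.float64(0.14))]
top6 402 [0.23009981 0.04738968] 0.29972385201167817
side6 517 [0.26679558 0.03872037] 0.29965831103264456
```

The proud pack is in slot 4 (top 0.131, 13 mm proud, centre (0.608, −0.005)); the other two are at 0.118. The lid leans at about 1.82 rad. I'll press at (0.608, −0.02), between the stoppers.

Call:
move_arm(increments=[[[0,0.3,0.2,0,0,0,0],[0,0.59,0.4,0.1,0,0,0],[0,0.59,0.4,0.4,0,0,0],[0,0.59,0.4,0.7,0,0,0],[0,0.59,0.4,1,0,0,0],[0,0.59,0.4,1,0,0,0],[0,0.59,0.4,1,0,0,0]]])

```text
time: 9.33
tool_pos: [0.6075, -0.0173, 0.3793]
ee_rot: [-3.137, -0.001, 1.589]
wrist_force: [-0.4, -0.0, 0.0]
width: 0.0005
```

```bash
python3 snap.py 7 wrist
```

```text
9.3333 [ 0.6075 -0.0173  0.3793] [-3.137e+00 -1.000e-03  1.589e+00] 0.0 [-0.4 -0.   0. ]
```

View pics/wrist7.png

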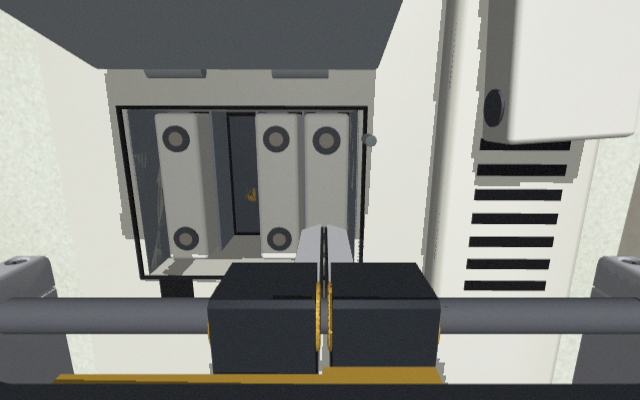

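The finger lines up with the slot 4 pack (columns 305–349). I'll descend now.

Call:
move_arm(increments=[[[0,0,0.01,0.2,0,0,0],[0,0,0.01,0.36,0,0,0],[0,0,0.01,0.44,0,0,0],[0,0,0.01,0.46,0,0,0],[0,0,0.01,0.48,0,0,0]]])

```text
time: 9.8
tool_pos: [0.6092, -0.0185, 0.3351]
ee_rot: [3.139, 0.0, 1.588]
wrist_force: [0.5, 0.1, 0.2]
width: 0.001
```

Call:
move_arm(increments=[[[0,0,0,0.03,0,0,0],[0,0,0,0.06,0,0,0],[0,0,0,0.09,0,0,0],[0,0,0,0.11,0,0,0],[0,0,0,0.11,0,0,0]]])

```text
time: 10.22
tool_pos: [0.6092, -0.0186, 0.3243]
ee_rot: [3.138, 0.001, 1.588]
wrist_force: [-0.7, -0.5, 3.6]
width: 0.0006
```

Tip is at 0.125 with the pack sliding. I'll press on to the floor.

Call:
move_arm(increments=[[[0,0,0,0.02,0,0,0],[0,0,0,0.04,0,0,0],[0,0,0,0.06,0,0,0],[0,0,0,0.07,0,0,0],[0,0,0,0.07,0,0,0]]])

```text
time: 10.63
tool_pos: [0.6092, -0.0186, 0.3175]
ee_rot: [3.138, 0.001, 1.588]
wrist_force: [-0.6, 0.3, 5.2]
width: 0.0005
```

Call:
move_arm(increments=[[[0,0,0,0.01,0,0,0],[0,0,0,0.02,0,0,0],[0,0,0,0.02,0,0,0]]])

```text
time: 10.88
tool_pos: [0.6091, -0.0186, 0.3174]
ee_rot: [3.137, 0.001, 1.588]
wrist_force: [-3.9, 0.1, 10.2]
width: 0.0006
```

Call:
move_arm(increments=[[[0,0,0,0.015,0,0,0],[0,0,0,0.025,0,0,0],[0,0,0,0.025,0,0,0]]])

```text
time: 11.13
tool_pos: [0.6089, -0.0185, 0.3173]
ee_rot: [3.135, 0.001, 1.588]
wrist_force: [-6.4, -0.7, 19.1]
width: 0.0005
```

Firmly on the floor: 19 N with no further travel. I'll withdraw straight up, then right.

Call:
move_arm(increments=[[[0,0,0,-0.1,0,0,0],[0,0,0,-0.4,0,0,0],[0,0,0,-0.7,0,0,0],[0,0,0,-1,0,0,0],[0,0,0,-1,0,0,0]]])

```text
time: 11.55
tool_pos: [0.6092, -0.0185, 0.4189]
ee_rot: [3.128, 0.002, 1.588]
wrist_force: [-0.6, -0.3, 1.3]
width: 0.0
```

Call:
move_arm(increments=[[[0,-0.3,-0.2,-0.3,0,0,0],[0,-0.6,-0.4,-0.6,0,0,0],[0,-0.6,-0.4,-0.6,0,0,0],[0,-0.6,-0.4,-0.6,0,0,0]]])

```text
time: 11.88
tool_pos: [0.569, -0.0807, 0.4738]
ee_rot: [3.136, 0.002, 1.585]
wrist_force: [0.2, 0.4, -0.1]
width: 0.0004
```

```bash
python3 snap.py 8 wrist side top
python3 - <<'E'
from h import *
p=load('wrist8.npz');P=cloud(p,p['d'])
for n,X in [('s1',(.497,-.006,.118)),('s3',(.5715,-.005,.118)),('s4',(.608,-.005,.118)),('deck',(.50,-.1,.14))]:
    u,v=proj(p,X).round().astype(int);q=P[v-8:v+9,u-5:u+6].reshape(-1,3);print(n,u,v,np.round(np.median(q,0),4))
for s in('top8','side8'):
    p=load(s+'.npz');P=cloud(p,p['d']);m=(P[...,2]>.2)&(P[...,2]<.30)&(abs(P[...,0]-.5)<.04)&(P[...,1]>.03)&(P[...,1]<.2)
    q=P[m];print(s,m.sum(), np.polyfit(q[:,2],q[:,1],1))
a=cv2.imread('pics/top0.png')[100:310,100:520];b=cv2.imread('pics/top8.png')[100:310,100:520]
o=np.vstack([a,b]);cv2.imwrite('pics/cmp.png',cv2.resize(o,None,fx=1.4,fy=1.4))
E
```

```text
11.8833 [ 0.569  -0.0807  0.4738] [3.136e+00 2.000e-03 1.585e+00] 0.0 [ 0.2  0.4 -0.1]
s1 249 107 [ 0.4968 -0.006   0.1183]
s3 325 107 [ 0.571  -0.005   0.1182]
s4 363 108 [ 0.6083 -0.0054  0.1183]
deck 251 206 [ 0.4996 -0.1002  0.1404]
top8 400 [0.22019765 0.04981872]
side8 503 [0.26820669 0.03823534]
```

View pics/cmp.png

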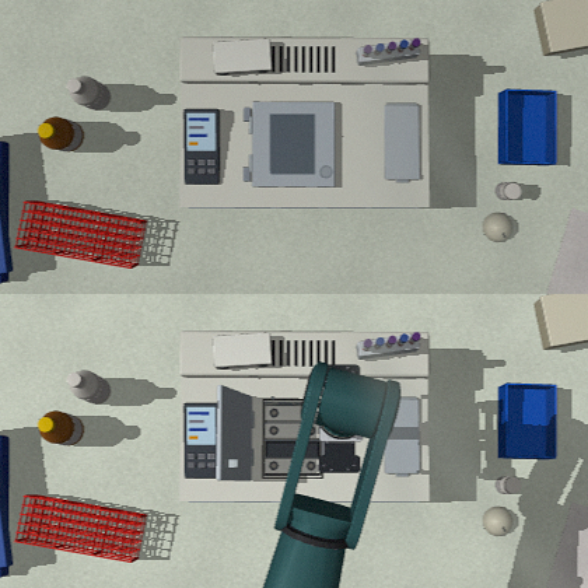

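View pics/wrist8.png

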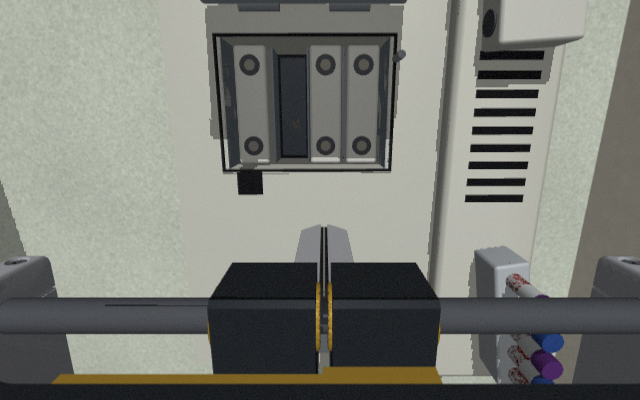

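All three pack tops read 0.118, and the lid rests steady at about 1.8. Nothing else has moved between the before and after top views, and the arm is clear.

```bash
python3 -c "
from bench import robot
print(robot.close_job())"
```

```text
the job is handed in; nothing more can be done
None
```

The lid is open, the proud pack is home, and the job was handed in at about 12 s with the arm clear of everything. I pressed the reagent lid to its stop at about 6 N and it sprang ajar. I then pushed it past upright until it rested open, and pressed the proud pack in slot 4 down until it stopped moving at 19 N.

**Last checks**
- **Packs:** all three tops read 0.118 m above the bench, so they are level at home height. No pack was pulled up.
- **Reagent lid:** it leans left at about 1.79 rad in the top view and 1.83 rad in the side view, slightly short of the stated 1.85 stop. It had not moved appreciably since I let go of it about 4 s earlier.
- **Everything else:** before and after top views show nothing shifted and the cuvette lid shut. The arm hides part of that lid in the last view.

**One thing went wrong:** the first push on the ajar lid was too fast and raised too slowly. The fingers briefly pressed on the lid edge with about 44 N sideways and 32 N upward, 56 N at the wrist against the 120 N limit. The 40 N limit covers the arm and the gripper's body. The contact looked to be on the fingers, not the body. I backed off and carried on gently, at under 5 N after that.

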